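Find the full keepsake tin by feel and shut it in the display case

ROBOT

A 7-joint arm with a two-finger parallel gripper is mounted at the origin on the work surface. World frame = base frame: x ahead of the robot, y to its left, z up, the work surface at z = 0. Lengths are in m, angles in rad, forces in N, time in s.
With the tool pointing down it reaches from about 0.35 to 0.9 m from the base axis. Payload 8.1 kg.
Tool frame: the origin (TCP) lies at the very end of the fingers, on their centre line; the grasp point (between the pads) lies 19 mm behind it; z points along the fingers, y is the line along which they close (so a half turn about z gives the same grasp; the last joint's range is limited). The gripper opens to 92 mm and grips with 3 to 60 N. Pads are 19 mm wide; open, the fingers measure 130 mm over their backs; the gripper's body (75 mm by 190 mm) begins 47 mm behind the grasp point.
Start: joints at [-1.4, 0.434, 0.025, 1.573, -0.012, 1.134, -0.075], TCP at [0.169, 0.602, 0.227] pointing down, gripper open.
Joint ranges: [-2.62, 2.62], [-0.44, 2.09], [-1.27, 1.32], [0.08, 2.57], [-1.32, 4.46], [0.12, 2], [-2.74, 2.74]. Speed limits (rad/s): [2.22, 2.22, 3.01, 3.01, 3.14, 3.14, 3.14].

INTERFACE

Orientations are given as a rotation vector (axis times angle).
In Python, from cell import observe, get_image, sign_off, find_in, trace, place_of gives the robot as it stands. The module is installed in compiled form; this text tells all that it offers.
- The arm moves only by the shell command python3 -m handwheel 'ROWS' [OPENING] [FORCE]. ROWS is JSON, a list of rows, each a list of 6 numbers: the shift along the tool's x, y, z each as a share of 0.02 m, from -1 to 1, then the turn, a rotation vector about the tool's x, y, z each as a share of 4 degrees, from -1 to 1. A call has 1 to 8 rows; each row shifts and turns the commanded pose from where the row before left it, along the tool's axes as they then stand; what a row does not reach is not made up. A row lasts 1/12 s, in which the tool goes at most 41.7 mm and 7.16 degrees, less where a joint would pass 70% of its speed; a pose out of reach is approached as far as the arm can. A call with a number of a shift or a turn outside -1 to 1 is refused whole. A call with a gripper value outside its range is refused whole. OPENING is the opening, from 0 (shut) to 1 (fully open), set as the call begins (- or left out, the last holds). The fingers move at their own pace and stop on an object; FORCE is the grip in N (left out, the last holds). Time passes only in rows, so rows that do not move let the fingers close. It gives the time, the measured TCP pose, the force, the opening and the grip force at its end, in the units of the state.
- observe(): the state, without advancing time (a new reading comes with each control period).
- get_image(name): name is "side" or "top"; returns a dict with "image" (420x560x3 uint8, red, green, blue), "fx", "fy", "cx", "cy" (pixels), "k1" (the pictures are not rectified: a ray, as slopes to the right and down, at radius r is drawn at 1 + k1 r^2 times it, then the intrinsics apply), "position" and "orientation" of the camera in the world. Camera axes: x right, y down, z forward; pixel columns grow to the right and rows downward; lengths in m; the calibration is good to about 2 mm. A picture is of the moment at which its call begins. There is no depth.
- sign_off(): hands the job in; it is judged then, once.
Trained networks look in the newest picture that a camera, given by its name, has taken for a name from the list of things; names that differ only in an ending like _2 or _b are one class to them, and where a whole thing is asked for, a point or a joint stands for the part that bears it (a point fixed in the world has none). Each returns a list of dicts, best first, with "score" (0 to 1); they miss things now and then, are a little off and sometimes report something else, mostly with a low value. They report only what shows in the picture. A call takes as long as a camera call.
- find_in(label, camera): "rect" ([centre column, centre row, width, height] as shares, 0 to 1, of the picture: columns of its width, rows of its height, round what is visible of it).
- trace(label, camera): "region" (420x560 bool, what is visible of it) and "rect" ([centre column, centre row, width, height] as shares, 0 to 1, of the picture: columns of its width, rows of its height, round what is visible of it).
- place_of(label, camera): "point" ([column, row] as shares, 0 to 1, of the picture: columns of its width, rows of its height: a listed point, or the origin of a listed thing).
The state is a dict: "clock": time; "joints": joint angles; "dq": joint speeds; "joint_efforts": joint torques, N m; "position": TCP position; "ee_rot": TCP orientation; "force": force on the tool from outside, world axes, zero at the start; "ft_torque": the same for the moment, N m; "width": opening from 0.0 (shut) to 1.0 (fully open); "gripper_force": force on a finger pad.
Only numpy, scipy, OpenCV 4.12 (cv2) and the standard library are available. Lean on these libraries where they do the work, as an engineer would, in place of code of your own. Each camera call takes 0.05 s, during which the arm holds its last target. There are 200 camera calls.

TASK

One of the three matching tins on the desk is full and heavy, the other two are nearly empty: nudge them to feel which. Slide the full tin along the desk (do not lift or tip any of the tins) through the open front of the clear-topped case, all the way inside, then slide the case's wooden shutter fully shut. Leave the two empty tins about where they stand (within 10 cm of where they were) and do not disturb the other things on the desk.

Things in the scene. Friction and masses are not known exactly. Their poses are not given: they have to be found in the camera images.
- tin_1: closed round steel tin with a flat brass-coloured lid, 68 mm across (lid rim 69), 48 mm high; origin at the centre of its underside. The three tins look the same: one is full (0.5 to 0.7 kg in all), two are all but empty (0.1 kg); only its weight tells the full one. Starts upright on the desk.
- tin_2: closed round steel tin with a flat brass-coloured lid, 68 mm across (lid rim 69), 48 mm high; origin at the centre of its underside. The three tins look the same: one is full (0.5 to 0.7 kg in all), two are all but empty (0.1 kg); only its weight tells the full one. Starts upright on the desk.
- tin_3: closed round steel tin with a flat brass-coloured lid, 68 mm across (lid rim 69), 48 mm high; origin at the centre of its underside. The three tins look the same: one is full (0.5 to 0.7 kg in all), two are all but empty (0.1 kg); only its weight tells the full one. Starts upright on the desk.
- table: the white desk; its top is at height 0
- case: low grey case fixed to the desk, 108 mm deep (x), 234 wide (y), 62 high, walls 8, no floor. Origin at the centre of its underside; front faces its -x. Two bays 105 mm wide: the one at -y has an open front, the one at +y a fixed front. Clear 4 mm roof, underside 58 mm up, cut back 42 mm from the front over the open bay so that fingers can follow a tin in
- bay (a point): middle of the open bay, at desk height, axes as the case: the bay runs 50 mm to both sides of it along the case's x (inner face of the back wall at +50 mm, open front edge at -50 mm) and 52.5 mm along y
- shutter (a joint): how far the wooden shutter stands open, in m: 0 shut (covers the open bay, at its stop), 0.115 fully open (in front of the closed bay); it slides along the case's y, opening towards +y, rubs with about 1 N and stays where left. The shutter is a plate 113 mm wide, 8 mm thick, from 4 to 60 mm above the desk, running 1 mm in front of the case
- shutter_knob (a point): top centre of the shutter's upright peg handle, 14 mm thick, rising from 60 to 92 mm above the desk; axes as the case
- votive_1: glass candle cup, 64 mm wide, 62 mm high; bystander, origin at the centre of its underside
- votive_2: glass candle cup like the other; bystander
- gull: small white seagull figure on a wooden foot, 60 mm high, 75 mm long; bystander, origin under its foot's centre
- pencil_pot: white pot with pencils, 72 mm wide, 160 mm high; bystander, origin at the centre of its underside
- books: two stacked books, 150 by 210 mm, 36 mm high; bystander, origin at the centre of the underside

How it is judged:
By the outcome, as a careful person would: the job done as asked, in the order asked, and still so for the second after the job is handed in, with the robot touching nothing.
It also fails if it takes over 72 s, if anything falls off the work surface, if the arm or the gripper's body presses on something with over 40 N, if the wrist force passes 120 N, or if a joint passes its speed limit or range.

## Working session

There is one attempt and no reset: what is moved stays moved. The work goes in short steps, Python scripts to look and compute and a shell command to move; the robot and the scene stay as the last step left them, time stands still between calls to the robot, and variables do not carry over. Pictures are saved under pics/ and viewed, at most 10 in all, crops included, and the job is handed in when it is done.

```bash
mkdir -p pics; cat > h.py <<'E'
import numpy as np, cv2
from scipy.spatial.transform import Rotation as R
from cell import observe,get_image,find_in,trace,place_of,sign_off
def rot(o):
    o=np.array(o,float)
    return o if o.shape==(3,3) else (R.from_rotvec(o).as_matrix() if o.size==3 else R.from_quat(o).as_matrix())
def ray(im,u,v):
    x=(u-im['cx'])/im['fx'];y=(v-im['cy'])/im['fy'];a,b=x,y
    for _ in range(20):
        s=1+im['k1']*(a*a+b*b);a,b=x/s,y/s
    return np.array(im['position']),rot(im['orientation'])@np.array([a,b,1.])
def atz(im,u,v,z=0):
    p,d=ray(im,u,v);return p+d*(z-p[2])/d[2]
def proj(im,P):
    c=rot(im['orientation']).T@(np.array(P)-im['position']);a,b=c[:2]/c[2];s=1+im['k1']*(a*a+b*b)
    return np.array([im['fx']*a*s+im['cx'],im['fy']*b*s+im['cy']])
def tri(ims,uvs):
    A=np.zeros((3,3));B=np.zeros(3);
    for im,(u,v) in zip(ims,uvs):
        p,d=ray(im,u,v);d/=np.linalg.norm(d);M=np.eye(3)-np.outer(d,d);A+=M;B+=M@p
    return np.linalg.solve(A,B)
E
python3 - <<'E'
from h import *
np.set_printoptions(precision=3,suppress=True)
for c in('top','side'):
    im=get_image(c);cv2.imwrite(f'pics/{c}0.png',im['image'][:,:,::-1])
    print(c,im['position'],im['orientation'],im['fx'],im['k1'])
    for l in('tin_1','case','bay','shutter_knob','votive_1','gull','pencil_pot','books'):
        for r in place_of(l,c):
            if r['score']>.3:
                u,v=r['point'][0]*560,r['point'][1]*420
                print(l,round(r['score'],2),[round(u),round(v)],atz(im,u,v,.092 if 'knob' in l else 0))
print(observe())
E
```

```text
top [ 0.367 -0.089  1.147] [-2.149  2.126 -0.183] 524.418996027831 -0.15628930491902018
tin_1 0.77 [324, 258] [ 0.469 -0.178  0.   ]
tin_1 0.73 [324, 173] [ 0.66  -0.178  0.   ]
tin_1 0.56 [338, 213] [ 0.568 -0.208  0.   ]
case 0.59 [147, 224] [ 0.538  0.217 -0.   ]
shutter_knob 0.97 [154, 249] [0.474 0.175 0.092]
shutter_knob 0.55 [231, 288] [0.398 0.015 0.092]
votive_1 0.98 [237, 123] [0.776 0.021 0.   ]
votive_1 0.83 [372, 322] [ 0.329 -0.283  0.   ]
gull 0.94 [229, 289] [0.398 0.029 0.   ]
gull 0.46 [322, 171] [ 0.665 -0.173  0.   ]
pencil_pot 0.57 [416, 162] [ 0.69 -0.39  0.  ]
books 0.91 [445, 247] [ 0.495 -0.45   0.   ]
side [0.482 0.698 1.062] [-0.113  2.931 -1.055] 520.816343617743 -0.004947774911556931
tin_1 0.91 [234, 204] [ 0.674 -0.178  0.   ]
tin_1 0.68 [274, 197] [ 0.569 -0.21   0.   ]
tin_1 0.61 [314, 209] [ 0.461 -0.179  0.   ]
case 0.85 [271, 351] [0.54  0.225 0.   ]
shutter_knob 0.66 [300, 306] [0.482 0.163 0.092]
shutter_knob 0.43 [238, 146] [ 0.675 -0.306  0.092]
votive_1 0.97 [182, 265] [0.773 0.022 0.   ]
votive_1 0.8 [365, 181] [ 0.324 -0.289  0.   ]
gull 0.79 [338, 278] [0.398 0.03  0.   ]
pencil_pot 0.91 [239, 147] [ 0.688 -0.398  0.   ]
books 0.69 [304, 139] [ 0.501 -0.444  0.   ]
{'clock': 0.9, 'joints': array([-1.4  ,  0.434,  0.025,  1.573, -0.012,  1.134, -0.075]), 'dq': array([-0.   , -0.001,  0.   ,  0.   ,  0.001, -0.002, -0.002]), 'joint_efforts': array([ -0.001, -66.763,   0.983, -31.481,  -0.061,   0.032,   0.   ]), 'position': array([0.169, 0.602, 0.227]), 'ee_rot': array([0.429, 3.112, 0.   ]), 'force': array([ 0.368,  0.61 , -0.446]), 'ft_torque': array([ 0.019, -0.024,  0.065]), 'gripper_force': 0.0, 'width': 0.9987714777844992}
```

View pics/top0.png

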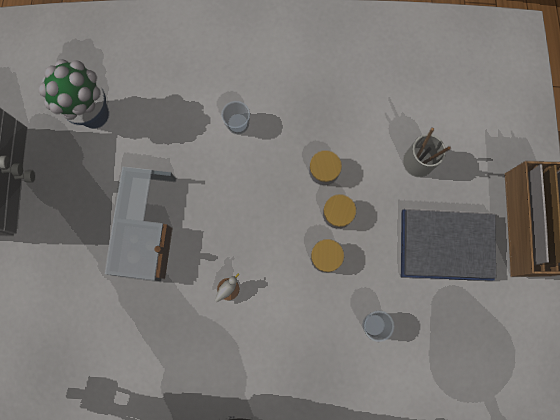

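View pics/side0.png

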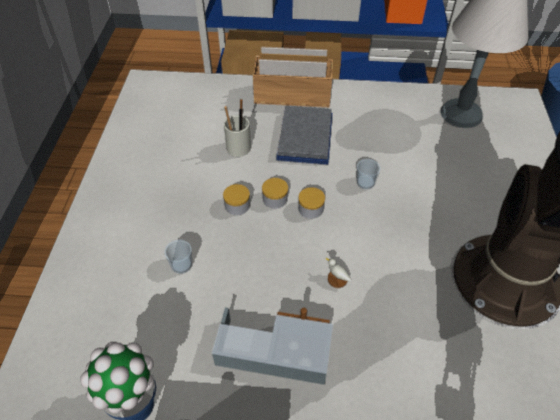

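The tins stand in a row (top view (325,166), (340,211), (328,256)). The case's open front faces world -y, its open bay at larger x; the gull (229,288) is near the shutter. Next I measure lids, knob and case edges.

```bash
python3 - <<'E'
from h import *
np.set_printoptions(precision=4,suppress=True)
I={c:get_image(c) for c in('top','side')};L={}
for c,im in I.items():
    h=cv2.cvtColor(im['image'],cv2.COLOR_RGB2HSV)
    m=cv2.inRange(h,(14,130,90),(28,255,255));n,_,st,ce=cv2.connectedComponentsWithStats(m)
    L[c]=sorted([tuple(ce[i]) for i in range(1,n) if st[i][4]>200 and 140<ce[i][1]<290 and 200<ce[i][0]<380],key=lambda q:atz(im,*q,.048)[0])
    print(c,L[c])
for a,b in zip(L['top'],L['side']): print(tri([I['top'],I['side']],[a,b]))
k={c:[np.array(r['point'])*[560,420] for r in place_of('shutter_knob',c)][0] for c in I}
print('knob',k,tri([I['top'],I['side']],[k['top'],k['side']]))
a=cv2.resize(I['top']['image'][150:300,90:240],(400,400),interpolation=cv2.INTER_CUBIC)   # scale 2.667
b=cv2.resize(I['side']['image'][270:390,200:350],(400,320),interpolation=cv2.INTER_CUBIC)
b=np.vstack([b,np.zeros((80,400,3),np.uint8)])
cv2.imwrite('pics/case.png',np.hstack([a,b])[:,:,::-1])
E
```

```text
top [(np.float64(327.0214917825537), np.float64(255.23261694058155)), (np.float64(339.2980392156863), np.float64(210.12156862745098)), (np.float64(325.1313269493844), np.float64(165.703146374829))]
side [(np.float64(311.30855855855856), np.float64(197.92342342342343)), (np.float64(274.7920560747664), np.float64(188.0981308411215)), (np.float64(235.9953488372093), np.float64(194.77441860465117))]
[ 0.4705 -0.1812  0.0408]
[ 0.5676 -0.2078  0.0407]
[ 0.6661 -0.1777  0.0397]
knob {'top': array([155.512, 247.884]), 'side': array([301.672, 304.416])} [0.477  0.1678 0.1084]
```

View pics/case.png

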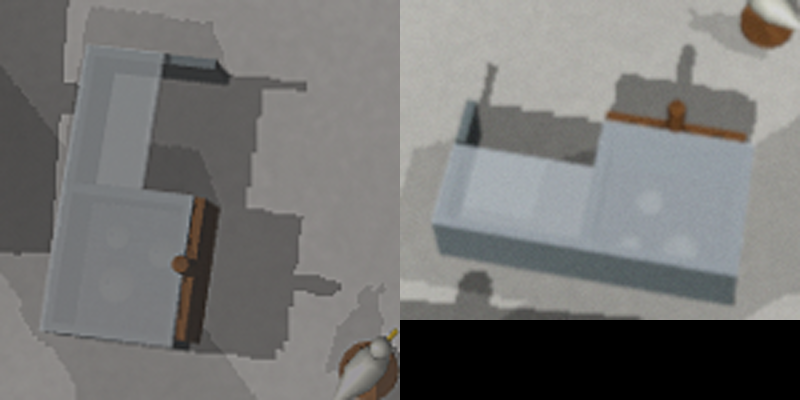

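The crops show the case rotated several degrees from square, open bay to +x, knob top at crop (181,264) / (677,107). Fitting the case pose to the corners.

```bash
python3 - <<'E'
from h import *
from scipy.optimize import least_squares
np.set_printoptions(precision=4,suppress=True)
I={c:get_image(c) for c in('top','side')}
t=lambda x,y:np.array([90+x/2.6667,150+y/2.6667]); s=lambda x,y:np.array([200+(x-400)/2.6667,270+y/2.6667])
# local x,y of corners, z .062 ; -y = open bay
C=[((.054,-.117),t(85,43),s(433,222)),((.054,.117),t(42,331),s(736,277)),((-.054,-.117),t(218,60),s(472,101)),((-.054,.117),t(176,346),s(750,143))]
for l,a,b in C: print(l,tri([I['top'],I['side']],[a,b]))
def f(p,w=('top','side'),z=.062):
    c,sn=np.cos(p[2]),np.sin(p[2]);o=[]
    for l,a,b in C:
        P=[p[0]+c*l[0]-sn*l[1],p[1]+sn*l[0]+c*l[1],z]
        if 'top' in w:o+=list(proj(I['top'],P)-a)
        if 'side' in w:o+=list(proj(I['side'],P)-b)
    return np.array(o)
for w in(('top','side'),('top',),('side',)):
    r=least_squares(f,[.54,.22,1.5],args=(w,));print(w,r.x,np.degrees(r.x[2]),r.fun.round(1))
k=tri([I['top'],I['side']],[t(181,264),s(677,105)]);print('knob',k,atz(I['top'],*t(181,264),.092),atz(I['side'],*s(677,105),.092))
p=least_squares(f,[.54,.22,1.5]).x;c,sn=np.cos(p[2]),np.sin(p[2])
print('bay',p[0]+sn*.0565,p[1]-c*.0565)
d=k[:2]-p[:2];print('knob in case',c*d[0]+sn*d[1],-sn*d[0]+c*d[1])
for c_ in I: print(c_,[ (atz(I[c_],*q,.048)) for q in ({'top':[(327,255.2),(339.3,210.1),(325.1,165.7)],'side':[(311.3,197.9),(274.8,188.1),(236,194.8)]}[c_])])
E
```

```text
(0.054, -0.117) [0.6556 0.2647 0.0583]
(0.054, 0.117) [0.4228 0.2875 0.0516]
(-0.054, -0.117) [0.6429 0.1554 0.0501]
(-0.054, 0.117) [0.4138 0.1776 0.0531]
('top', 'side') [0.5332 0.2221 1.4722] 84.34918967995229 [-0.4  0.4 -0.4 -1.1 -1.6 -0.   0.9 -2.1 -1.9 -1.1 -2.1 -2.4 -2.1  0.6
  1.7 -0.9]
('top',) [0.5332 0.2189 1.4755] 84.53741318624792 [ 0.8  0.4  0.1  0.1 -0.5 -1.1 -0.4  0.6]
('side',) [0.533  0.2254 1.4688] 84.15696545922856 [-0.6  0.3  0.8 -0.3 -2.1 -1.2  1.8  0.8]
knob [0.4743 0.1678 0.089 ] [0.474  0.1671 0.092 ] [0.4744 0.1695 0.092 ]
bay 0.5893914321476039 0.21652513993583644
knob in case -0.059803528551683804 0.05322882939511445
top [array([ 0.4698, -0.1805,  0.048 ]), array([ 0.5665, -0.207 ,  0.048 ]), array([ 0.6639, -0.1769,  0.048 ])]
side [array([ 0.4706, -0.175 ,  0.048 ]), array([ 0.5668, -0.2013,  0.048 ]), array([ 0.6646, -0.1704,  0.048 ])]
```

```bash
R='' ; python3 -m handwheel '[[-1,0,0,0,0,0.5],[-1,0,0,0,0,0.5],[-1,0,0,0,0,0.5],[-1,0,0,0,0,0.5],[-1,0,0,0,0,0.5],[-1,0,0,0,0,0.5],[-1,0,0,0,0,0.5],[-1,0,0,0,0,0.5]]' 0.4 10
python3 -m handwheel '[[-1,0,0,0,0,0.5],[-1,0,0,0,0,0.5],[-1,0,0,0,0,0.5],[-1,0,0,0,0,0.5],[-1,0,0,0,0,0.5],[-1,0,0,0,0,0.5],[-1,0,0,0,0,0.5],[-1,0,0,0,0,0.5]]'
python3 -c "from cell import observe;print(observe())"
```

```text
clock: 1.87
position: [0.3182, 0.539, 0.2267]
ee_rot: [0.864, 3.02, 0.0]
force: [0.4, 0.8, -0.4]
width: 0.466
gripper_force: 0.0
clock: 2.53
position: [0.442, 0.4391, 0.2267]
ee_rot: [-1.275, -2.871, -0.0]
force: [1.3, -0.0, 0.3]
width: 0.401
gripper_force: 0.0
{'clock': 2.5333, 'joints': array([-1.02201662,  0.43266525,  0.22437631,  1.59121466, -0.10339889,
        1.12931013, -0.03843449]), 'dq': array([ 0.28227904, -0.00549051,  0.14944531,  0.02639179, -0.06649535,
       -0.00580331,  0.02628746]), 'joint_efforts': array([-2.30201215e+00, -6.55564928e+01,  3.33664253e+00, -3.11616182e+01,
        7.53688370e-02,  1.07811161e-01, -5.75754710e-02]), 'position': array([0.44199777, 0.43906879, 0.22673757]), 'ee_rot': array([-1.27501235e+00, -2.87122112e+00, -1.00478534e-04]), 'force': array([ 1.28327945, -0.02912197,  0.30948136]), 'ft_torque': array([-0.06742844,  0.00072115, -0.01889147]), 'gripper_force': 0.0, 'width': 0.40116824223256664}
```

```bash
python3 -m handwheel '[[-1,0,0,0,0,0.5],[-1,0,0,0,0,0.5],[-1,0,0,0,0,0.5],[-1,0,0,0,0,0.5],[-1,0,0,0,0,0.5],[-1,0,0,0,0,0.5],[-1,0,0,0,0,0.5],[-1,0,0,0,0,0.5]]' >/dev/null
python3 -m handwheel '[[-1,0,0,0,0,0.5],[-1,0,0,0,0,0.5],[-1,0,0,0,0,0.5],[-1,0,0,0,0,0.5],[-1,0,0,0,0,0.5],[-1,0,0,0,0,0.5],[-1,0,0,0,0,0.5],[-1,0,0,0,0,0.5]]' >/dev/null
python3 -m handwheel '[[-1,0,0,0,0,0.5],[-1,0,0,0,0,0.5],[-1,0,0,0,0,0.5],[-1,0,0,0,0,0.5],[-1,0,0,0,0,0.5],[-1,0,0,0,0,0.5],[-1,0,0,0,0,0.5],[-1,0,0,0,0,0.5]]'
python3 -m handwheel '[[-1,-0.5,0,0,0,0],[-1,-0.5,0,0,0,0],[-1,-0.5,0,0,0,0],[-1,-0.5,0,0,0,0],[-1,-0.5,0,0,0,0],[-1,-0.5,0,0,0,0],[-1,-0.5,0,0,0,0],[0,0,0,0,0,0]]'
cat > st.py <<'E'
from h import *
import sys
np.set_printoptions(precision=4,suppress=True)
o=observe();M=rot(o['ee_rot']);g=np.array([float(a) for a in sys.argv[1:4]])
print('yaw y',np.degrees(np.arctan2(M[1,1],M[0,1])),'z',M[:,2],o['joints'])
print('rows to go',M.T@(g-o['position'])/.02)
E
python3 st.py .464 -.238 .1
```

```text
clock: 4.53
position: [0.5946, -0.0014, 0.2267]
ee_rot: [-2.333, -2.104, -0.0]
force: [-0.6, 0.7, 0.8]
width: 0.397
gripper_force: 0.0
clock: 5.2
position: [0.5083, -0.1372, 0.2271]
ee_rot: [2.337, 2.099, -0.002]
force: [-1.1, -1.4, 0.5]
width: 0.4
gripper_force: 0.0
yaw y -6.125831506800499 z [-0.0005 -0.0012 -1.    ] [-0.2849  0.2929  0.574   1.8459 -0.1797  1.0548  0.2519]
rows to go [-5.2412 -1.6597  6.3636]
```

```bash
python3 -m handwheel '[[-0.9,-0.28,0.5,0,0,0],[-0.9,-0.28,0.5,0,0,0],[-0.9,-0.28,0.5,0,0,0],[-0.9,-0.28,0.5,0,0,0],[-0.9,-0.28,0.5,0,0,0],[-0.75,-0.26,0.5,0,0,0],[0,0,1,0,0,0],[0,0,1,0,0,0]]'
python3 -m handwheel '[[0,0,1,0,0,0],[0,0,1,0,0,0],[0,0,1,0,0,0],[0,0,1,0,0,0],[0,0,0.8,0,0,0],[0,0,0.4,0,0,0],[0,0,0,0,0,0],[0,0,0,0,0,0]]'
python3 st.py .464 -.238 .02; python3 - <<'E'
from h import *
im=get_image('side');cv2.imwrite('pics/s1.png',cv2.resize(im['image'][90:300,150:430],(800,600))[:,:,::-1])
E
```

```text
clock: 5.87
position: [0.4674, -0.2349, 0.1266]
ee_rot: [2.332, 2.103, 0.001]
force: [0.5, 0.8, 0.5]
width: 0.401
gripper_force: 0.0
clock: 6.53
position: [0.4677, -0.2334, 0.0229]
ee_rot: [-2.33, -2.107, 0.0]
force: [0.7, 0.2, 0.9]
width: 0.403
gripper_force: 0.0
yaw y -5.7434697793947755 z [-0.0003  0.     -1.    ] [ 0.0432  0.5711  0.439   2.0506 -0.4154  0.6054  0.6672]
rows to go [-0.249  -0.1593  0.1457]
```

View pics/s1.png

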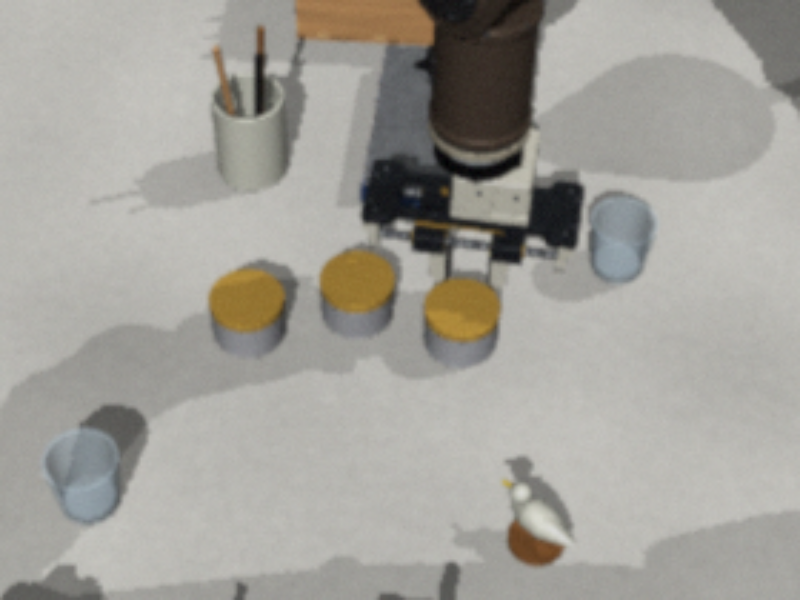

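Fingers stand squarely behind the near tin (crop (470,265) vs tin (462,320)), clear of everything. Nudge.

```bash
H='python3 -m handwheel'; f(){ grep -E 'pos|force: \['|tr '\n' ' ';echo; }
$H '[[0.3,0.05,0,0,0,0],[0.3,0.05,0,0,0,0],[0.2,0,0,0,0,0]]'|f
$H '[[0.2,0,0,0,0,0],[0.2,0,0,0,0,0]]'|f
$H '[[0.2,0,0,0,0,0]]'|f
$H '[[0.2,0,0,0,0,0]]'|f
$H '[[0.2,0,0,0,0,0]]'|f
$H '[[0.2,0,0,0,0,0]]'|f
$H '[[0.2,0,0,0,0,0]]'|f
$H '[[0.2,0,0,0,0,0]]'|f
python3 - <<'E'
from h import *
for c in('top','side'):
    im=get_image(c)
    for r in place_of('tin_1',c)[:4]:
        p=np.array(r['point'])*[560,420];print(c,round(r['score'],2),atz(im,*p).round(3))
E
```

```text
position: [0.4721, -0.217, 0.0235] force: [-1.9, -4.5, 1.8] 
position: [0.4723, -0.2099, 0.0233] force: [-3.0, -4.8, 4.1] 
position: [0.4726, -0.206, 0.0233] force: [-1.8, -4.6, 2.8] 
position: [0.4733, -0.202, 0.0233] force: [-1.5, -6.2, 1.6] 
position: [0.4738, -0.198, 0.0233] force: [-0.0, -5.9, 1.1] 
position: [0.4743, -0.194, 0.0233] force: [0.1, -5.4, 1.7] 
position: [0.4747, -0.19, 0.0233] force: [-0.3, -5.6, 1.4] 
position: [0.4751, -0.186, 0.0233] force: [0.0, -4.6, 1.8] 
top 0.61 [ 0.667 -0.177  0.   ]
side 0.8 [ 0.668 -0.176  0.   ]
side 0.75 [ 0.563 -0.203  0.   ]
side 0.59 [ 0.477 -0.151  0.   ]
```

```bash
python3 - <<'E'
from h import *
im=get_image('side');cv2.imwrite('pics/s2.png',cv2.resize(im['image'][155:255,210:350],(800,572),interpolation=cv2.INTER_CUBIC)[:,:,::-1])
o=observe();print(o['force'],o['ft_torque'],o['position'])
E
```

```text
[ 1.32857131 -1.49720543  1.60026293] [-0.36391147 -0.12271619 -0.0647239 ] [ 0.47501206 -0.18521543  0.02299918]
```

View pics/s2.png

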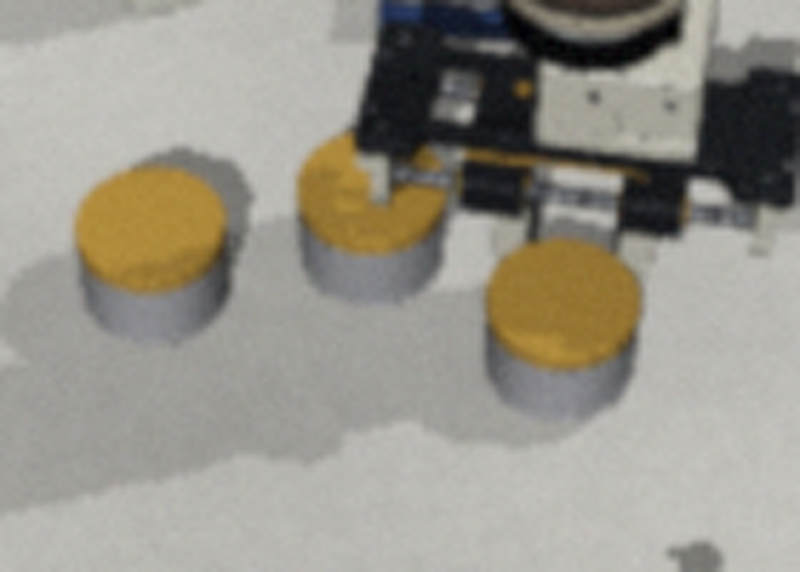

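The near tin pushed with about 5.5 N – far more than a 0.1 kg tin can resist – so it is the full one; it moved upright with the fingers centred behind it. I'll lower the fingers to push low and slide it on.

```bash
H='python3 -m handwheel'; f(){ grep -E 'pos|force: \['|tr '\n' ' ';echo; }
$H '[[-0.2,0,0,0,0,0],[0,0,0.35,0,0,0],[0,0,0.3,0,0,0],[0,0,0,0,0,0],[0.2,0,0,0,0,0],[0.2,0.05,0,0,0,0],[0.3,0.08,0,0,0,0]]'|f
$H '[[0.5,0.14,0,0,0,0],[0.6,0.165,0,0,0,0],[0.6,0.165,0,0,0,0],[0.6,0.165,0,0,0,0]]'|f
$H '[[0.6,0.165,0,0,0,0],[0.6,0.165,0,0,0,0],[0.6,0.165,0,0,0,0],[0.6,0.165,0,0,0,0]]'|f
$H '[[0.6,0.165,0,0,0,0],[0.6,0.165,0,0,0,0],[0.6,0.165,0,0,0,0],[0.4,0.1,0,0,0,0]]'|f
python3 st.py .5753 .0752 .010
cat > loc.py <<'E'
from h import *
for c in('top','side'):
    im=get_image(c);h=cv2.cvtColor(im['image'],cv2.COLOR_RGB2HSV)
    m=cv2.inRange(h,(14,130,90),(28,255,255));n,_,st,ce=cv2.connectedComponentsWithStats(m)
    for i in range(1,n):
        if st[i][4]>250: print(c,st[i][4],ce[i].round(),atz(im,*ce[i],.048).round(4))
E
python3 loc.py
```

```text
position: [0.478, -0.1763, 0.0098] force: [-0.5, -3.7, -0.7] 
position: [0.4953, -0.1303, 0.0098] force: [-0.6, -3.5, -0.5] 
position: [0.5134, -0.0835, 0.0097] force: [-0.6, -3.5, 0.2] 
position: [0.5301, -0.0401, 0.0097] force: [-0.8, -5.1, -0.7] 
yaw y -5.6174018102235905 z [ 0.0001  0.0006 -1.    ] [-0.3489  0.6079  0.4537  2.0369 -0.4632  0.5963  0.3257]
rows to go [ 5.9564  1.6861 -0.0127]
top 1506 [531.  26.] [ 1.0273 -0.684   0.048 ]
top 731 [325. 166.] [ 0.6638 -0.1768  0.048 ]
top 704 [339. 209.] [ 0.5681 -0.2064  0.048 ]
side 7147 [ 92. 161.] [ 1.0705 -0.2594  0.048 ]
side 277 [214.  49.] [ 0.8263 -0.8128  0.048 ]
side 1919 [265.  52.] [ 0.651  -0.8064  0.048 ]
side 564 [542.  58.] [-0.2701 -0.8494  0.048 ]
side 304 [282.  88.] [ 0.5798 -0.6204  0.048 ]
side 431 [236. 195.] [ 0.6645 -0.1705  0.048 ]
side 570 [282. 254.] [0.5324 0.0041 0.048 ]
```

```bash
H='python3 -m handwheel'; f(){ grep -E 'pos|force: \['|tr '\n' ' ';echo; }
$H '[[0.5,0.14,0,0,0,0],[0.6,0.17,0,0,0,0],[0.6,0.17,0,0,0,0],[0.6,0.17,0,0,0,0],[0.6,0.17,0,0,0,0]]'|f
$H '[[0.6,0.17,0,0,0,0],[0.6,0.17,0,0,0,0],[0.6,0.17,0,0,0,0],[0.6,0.17,0,0,0,0],[0.5,0.12,0,0,0,0],[0,0,0,0,0,0]]'|f
python3 st.py .5858 .1807 .010
python3 loc.py | grep -E ' 0?\.?0.048'; python3 - <<'E'
from h import *
im=get_image('side');cv2.imwrite('pics/s3.png',cv2.resize(im['image'][220:390,180:400],(776,600))[:,:,::-1])
E
```

```text
position: [0.5517, 0.0145, 0.0098] force: [-1.6, -3.8, 0.0] 
position: [0.5742, 0.0738, 0.0096] force: [0.1, 0.9, 0.3] 
yaw y -5.496731201425872 z [ 0.0009  0.0017 -1.    ] [-0.546   0.6647  0.4759  1.9205 -0.4765  0.6679  0.1282]
rows to go [ 5.3765  0.0649 -0.0081]
top 1234 [545.  31.] [ 1.0161 -0.7188  0.048 ]
top 731 [325. 166.] [ 0.6639 -0.1769  0.048 ]
side 8322 [ 90. 160.] [ 1.0797 -0.2656  0.048 ]
side 283 [214.  49.] [ 0.8263 -0.813   0.048 ]
side 2452 [282.  52.] [ 0.5959 -0.8146  0.048 ]
side 875 [538.  60.] [-0.2548 -0.8342  0.048 ]
side 668 [259. 294.] [0.5762 0.1161 0.048 ]
```

View pics/s3.png

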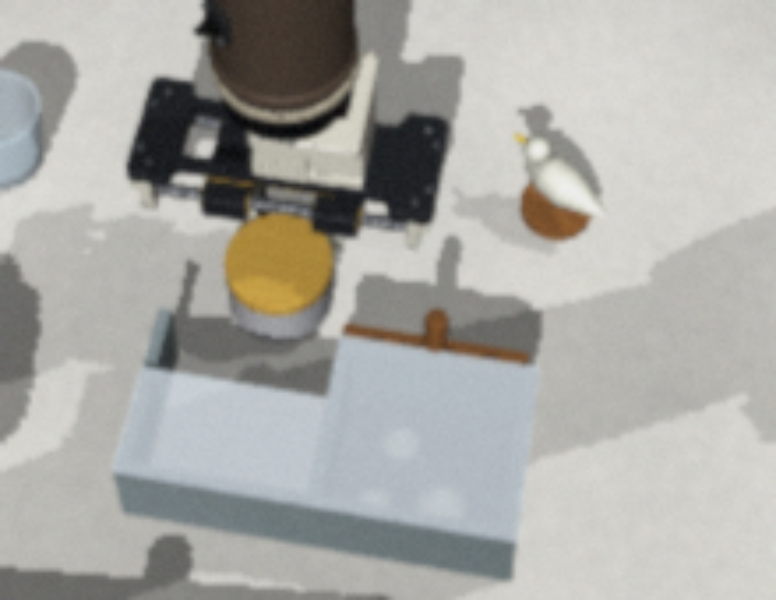

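The tin stands before the opening, upright (lid crop (281,262); opening from 160 to 345). Pushing in, with a slight shift to +x for clearance to the knob.

```bash
H='python3 -m handwheel'; f(){ grep -E 'pos|force: \['|tr '\n' ' ';echo; }
$H '[[0.3,0.05,0,0,0,0],[0.5,0.08,0,0,0,0],[0.5,0.08,0,0,0,0],[0.5,0.06,0,0,0,0]]'|f
$H '[[0.5,0,0,0,0,0],[0.5,0,0,0,0,0],[0.5,0,0,0,0,0]]'|f
$H '[[0.5,0,0,0,0,0],[0.5,0,0,0,0,0]]'|f
python3 st.py .5858 .1807 .010
python3 - <<'E'
from h import *
for c in('side','top'):
    im=get_image(c)
    if c=='side':cv2.imwrite('pics/s4.png',cv2.resize(im['image'][220:390,180:400],(776,600))[:,:,::-1])
    print(proj(im,[.589,.2125,.048]))
E
```

```text
position: [0.5822, 0.105, 0.0098] force: [0.4, -4.1, 1.6] 
position: [0.5852, 0.1361, 0.0097] force: [-0.3, -4.9, 1.4] 
position: [0.5871, 0.1561, 0.0098] force: [0.3, -4.7, 1.1] 
yaw y -5.685481004164377 z [-0.     -0.0001 -1.    ] [-0.6769  0.7016  0.4928  1.8464 -0.4843  0.7151 -0.0087]
rows to go [ 1.216  -0.1844 -0.0121]
[247.68696812 334.02297783]
[144.60918747 197.7661204 ]
```

View pics/s4.png

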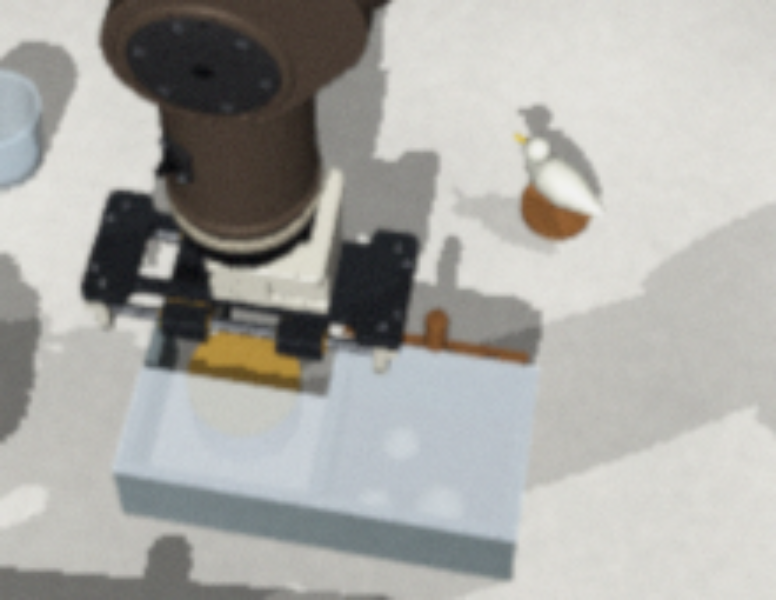

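Tin under the clear roof (lid crop (245,385)), body clear of the knob. About 24 mm more.

```bash
H='python3 -m handwheel'; f(){ grep -E 'pos|force: \['|tr '\n' ' ';echo; }
$H '[[0.4,0,0,0,0,0],[0.4,0,0,0,0,0],[0.3,0,0,0,0,0]]'|f
$H '[[0.2,0,0,0,0,0],[0,0,0,0,0,0]]'|f
$H '[[-0.6,0,0,0,0,0],[-0.8,0,0,0,0,0],[-0.8,0,0,0,0,0],[-0.8,0,0,0,0,0],[-0.8,0,0,0,0,0],[-0.6,0,0,0,0,0]]' 0|f
$H '[[-0.6,0,-0.6,0,0,0],[-0.6,0,-0.8,0,0,0],[-0.6,0,-1,0,0,0],[-0.6,0,-1,0,0,0],[0,0,-1,0,0,0],[0,0,-0.8,0,0,0],[0,0,0,0,0,0]]'|f
python3 - <<'E'
from h import *
for c in('side',):
    im=get_image(c)
    cv2.imwrite('pics/s5.png',cv2.resize(im['image'][220:390,180:400],(776,600))[:,:,::-1])
E
python3 st.py .474 .168 .07
```

```text
position: [0.5891, 0.1773, 0.0097] force: [-1.2, -3.8, 0.1] 
position: [0.5896, 0.1823, 0.0096] force: [-0.0, -1.3, 0.4] 
position: [0.5805, 0.0898, 0.01] force: [-0.3, -0.2, -0.1] 
position: [0.578, 0.0445, 0.1178] force: [1.6, -0.4, -0.7] 
yaw y -5.729840724880484 z [ 0.0038  0.0012 -1.    ] [-0.5754  0.5197  0.5813  1.8537 -0.3656  0.8717  0.0833]
rows to go [ 5.6019 -5.7608  2.2936]
```

View pics/s5.png

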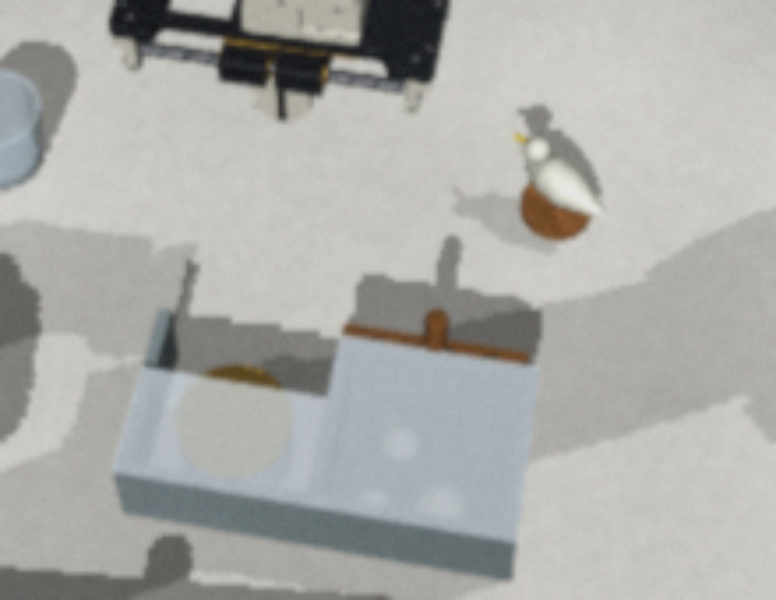

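Fingers are out; the tin is wholly inside (lid centre crop (235,422), ~8 mm past the bay's middle, clear of the front). Now the shutter: go to the far side of the knob with closed fingers.

```bash
H='python3 -m handwheel'; f(){ grep -E 'pos|force: \['|tr '\n' ' ';echo; }
$H '[[0.7,-0.95,-0.2,0,0,0],[0.7,-0.95,0,0,0,0],[0.7,-0.95,0,0,0,0],[0.7,-0.95,0,0,0,0],[0.7,-0.95,0,0,0,0],[0.7,-0.95,0,0,0,0],[0.7,-0.95,0,0,0,0],[0.65,-0.95,0,0,0,0]]'|f
$H '[[0,-0.4,0,0,0,0],[0,0,0,0,0,0]]'|f
python3 st.py .4295 .1724 .07
```

```text
position: [0.4345, 0.1716, 0.1173] force: [0.9, 0.4, -0.4] 
position: [0.4256, 0.1724, 0.1172] force: [0.2, 0.1, -0.4] 
yaw y -5.527212200635597 z [-0.0024 -0.0002 -1.    ] [-0.9821  0.3408  0.6139  2.1312 -0.287   0.7514 -0.2794]
rows to go [0.0209 0.2016 2.3606]
```

```bash
H='python3 -m handwheel'; f(){ grep -E 'pos|force: \['|tr '\n' ' ';echo; }
$H '[[0,0,0.6,0,0,0],[0,0,0.8,0,0,0],[0,0,0.6,0,0,0],[0,0,0.3,0,0,0],[0,0,0,0,0,0]]'|f
$H '[[0,0.4,0,0,0,0],[0,0.5,0,0,0,0],[0,0.5,0,0,0,0]]'|f
$H '[[0,0.5,0,0,0,0],[0,0.5,0,0,0,0],[0,0.5,0,0,0,0],[0,0.5,0,0,0,0]]'|f
$H '[[0,0.5,0,0,0,0],[0,0.5,0,0,0,0],[0,0.5,0,0,0,0],[0,0.5,0,0,0,0]]'|f
python3 st.py .5628 .1593 .07
```

```text
position: [0.4279, 0.1706, 0.0707] force: [0.1, -0.6, 0.7] 
position: [0.4575, 0.1691, 0.0724] force: [-0.8, -0.4, -0.3] 
position: [0.4969, 0.1651, 0.0719] force: [-1.4, -0.3, 0.8] 
position: [0.5364, 0.1611, 0.0717] force: [-2.0, -0.1, 1.3] 
yaw y -5.691130190042786 z [-0.0001 -0.0001 -1.    ] [-0.7642  0.552   0.5348  1.9321 -0.3971  0.7627 -0.102 ]
rows to go [0.0404 1.325  0.0838]
```

```bash
H='python3 -m handwheel'; f(){ grep -E 'pos|force: \['|tr '\n' ' ';echo; }
$H '[[0,0.4,0,0,0,0],[0,0.3,0,0,0,0],[0,0.2,0,0,0,0]]'|f
$H '[[0,0.15,0,0,0,0],[0,0.1,0,0,0,0]]'|f
$H '[[0,0.1,0,0,0,0],[0,0.1,0,0,0,0]]'|f
$H '[[0,0.1,0,0,0,0]]'|f
$H '[[0,0.1,0,0,0,0]]'|f
```

```text
position: [0.5542, 0.1593, 0.0717] force: [-0.9, -0.6, 1.2] 
position: [0.5585, 0.1589, 0.0717] force: [-0.7, -0.8, 0.3] 
position: [0.562, 0.1586, 0.0717] force: [-5.7, -0.4, 2.7] 
position: [0.5623, 0.1585, 0.0714] force: [-14.1, 0.2, 10.8] 
position: [0.5625, 0.1585, 0.0713] force: [-19.6, -0.3, 17.2]
```

At the stop, just where predicted (x 0.5625). Back off, raise, and check.

```bash
H='python3 -m handwheel'; f(){ grep -E 'pos|force: \['|tr '\n' ' ';echo; }
$H '[[0,-0.4,0,0,0,0],[0,-0.6,0,0,0,0],[0,-0.6,-0.2,0,0,0],[0,-0.4,-0.8,0,0,0],[0,-0.4,-1,0,0,0],[-0.8,0,-1,0,0,0],[-1,0,-1,0,0,0],[-1,0,-1,0,0,0]]'|f
$H '[[-1,0,-0.5,0,0,0],[-1,0,0,0,0,0],[-1,0,0,0,0,0],[-1,0,0,0,0,0],[-1,0,0,0,0,0],[-1,0,0,0,0,0],[0,0,0,0,0,0],[0,0,0,0,0,0]]'|f
python3 - <<'E'
from h import *
I=[get_image('top'),get_image('side')]
a=cv2.resize(I[0]['image'][100:340,90:390],(400,320));b=cv2.resize(I[1]['image'][160:400,150:390],(400,400))
cv2.imwrite('pics/f.png',np.hstack([np.vstack([a,np.zeros((80,400,3),np.uint8)]),b])[:,:,::-1])
for c,im in zip(('top','side'),I):
    for l in('tin_1','shutter_knob','gull','votive_1'):
        for r in place_of(l,c)[:3]:
            if r['score']>.4: print(c,l,atz(im,*(np.array(r['point'])*[560,420]),.092 if 'kn' in l else 0).round(3))
print(observe()['clock'],observe()['force'])
E
```

```text
position: [0.5124, 0.1072, 0.1729] force: [0.3, -0.1, 0.1] 
position: [0.5006, -0.0134, 0.1817] force: [-0.1, 0.1, 0.1] 
top tin_1 [ 0.67  -0.177  0.   ]
top tin_1 [ 0.569 -0.208  0.   ]
top tin_1 [0.588 0.214 0.   ]
top gull [0.4   0.024 0.   ]
top votive_1 [0.776 0.016 0.   ]
top votive_1 [ 0.323 -0.289  0.   ]
side tin_1 [ 0.571 -0.207  0.   ]
side tin_1 [ 0.674 -0.172  0.   ]
side shutter_knob [0.584 0.148 0.092]
side gull [0.39  0.036 0.   ]
side votive_1 [ 0.33 -0.28  0.  ]
side votive_1 [0.776 0.02  0.   ]
17.65 [-0.23413785  0.29407011  0.00293565]
```

View pics/f.png

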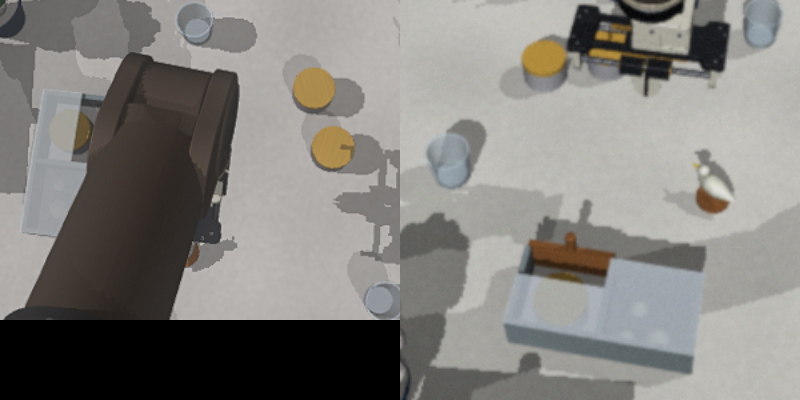

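The shutter covers the open bay (crop (572,255)), with the tin behind it and everything else in place; the arm is clear.

```bash
python3 -c "
from cell import sign_off;print(sign_off())"
```

```text
the job is handed in; nothing more can be done
None
```

The full tin is all the way inside the case with the shutter pushed to its stop, and the job is handed in. I nudged only one tin, the one nearest the robot: it pushed back with 3.5–5.5 N, too much for a 0.1 kg tin. The other two tins and the bystanders I checked are where they were.

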